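# Slide the board under the microscope and start the inspection with the two-key chord

## Task

Push the microscope's specimen slide by its yellow bar fully home under the lens. Then, with one fingertip on each of the two orange keys of the start pad, press both fully down together, keep them down for at least two seconds, and let them both come up. Do not press the small red stop key between them, do not lift or shift the pad, and leave the loose things on the bench where they are.

Things in the scene. Friction and masses are not known exactly. Their poses are not given: they have to be found in the camera images.
- scope: Digital microscope fixed to the bench, left or right. Black base plate 380 x 200 x 16 mm high, from x = -140 to +240 mm of the origin, which lies at bench level. x axis: from push bar to column, the way the slide is pushed home. Lens axis at x = +150; screen above it 180 mm wide, top 375 mm high; column at x = +213, lamps at y = +-80 mm. At x below +110 mm there is only plate and slide.
- push_bar (a point): Middle of the near (-x) face of the yellow bar of the slide, an upright plate 64 mm wide (y), 8 thick (x), 18 to 60 mm above the bench (this point: 39). Moves with the slide; axes as the scope's. Push it along +x; before it is only the flat plate, top at 16 mm. The slide has a round black dish and green board 140 mm beyond the bar, takes about 2 N and stays where left.
- carriage_body (a joint): Travel of the specimen slide, m: 0 pulled out, 0.080 fully home under the lens against a hard stop. It starts between 0 and 0.03.
- pad: Start pad, a loose grey box with rubber feet standing on the bench, 90 (x) x 160 (y) x 34 mm high, 0.95 kg; origin at the centre of its underside, z up. The keys stand in a row along its y axis on the top face.
- left_top (a point): Centre of the top of the left orange key, a round key 26 mm in diameter, at y = +30 mm on the pad (60 mm from the other orange key); when up its top is 45 mm above the bench, 11 mm above the pad's top face. It moves down with the key.
- right_top (a point): The same for the right orange key, at y = -30 mm on the pad.
- stop_top (a point): Centre of the top of the small red stop key, 14 mm in diameter, midway between the orange keys; its top is 39 mm above the bench, 5 mm above the pad's top face. Must not be pressed.
- left_cap (a joint): How far the left orange key is pressed, m: 0 up, 0.006 fully down. Spring: 0.7 N to start, 2.8 N fully down; it springs back up.
- right_cap (a joint): The same for the right orange key.
- stop_cap (a joint): How far the red stop key is pressed, m: 0 up, 0.003 fully down; springs back up.
- driver: Loose screwdriver lying between the microscope and the pad, 150 mm long along its x axis, handle to -x, about 25 mm high. Leave alone.
- jar: Loose small jar, 40 mm in diameter, 50 mm high, standing behind the pad; origin under its centre. Leave alone.
- loupe: Loose black loupe, 38 mm in diameter, 36 mm high, standing behind the pad; origin under its centre. Leave alone.
- spare_lens: Loose brass spare lens, 28 mm in diameter, 32 mm high, standing on the microscope's base plate beside the slide; origin under its centre. Leave alone.
- tray: Loose blue parts tray 120 x 90 x 30 mm at the right of the bench; origin under its centre. Leave alone.
- brush: Loose brush, 160 mm long along its x axis, lying at the left of the bench. Leave alone.
- spool: Loose orange spool, 60 mm in diameter, 40 mm high, at the right, nearer the robot than the tray; origin under its centre. Leave alone.
Things that resemble listed ones, but are neither listed nor needed, are in the scene too. What is meant by the pad is not pink, and is the smaller of those in its own colour.

How it is judged:
By the outcome, as a careful person would: the job done as asked, in the order asked, and still so for the second after the job is handed in, with the robot touching nothing.
It also fails if it takes over 64 s, if anything falls off the work surface, if the arm or the gripper's body presses on something with over 40 N, if the wrist force passes 120 N, or if a joint passes its speed limit or range.

## Robot

A 7-joint arm with a two-finger parallel gripper is mounted at the origin on the work surface. World frame = base frame: x ahead of the robot, y to its left, z up, the work surface at z = 0. Lengths are in m, angles in rad, forces in N, time in s.
With the tool pointing down it reaches from about 0.425 to 0.925 m from the base axis. Payload 6.8 kg.
Tool frame: the origin (TCP) lies midway between the tips of the shut fingers; the grasp point (between the pads) lies 19 mm behind it; z points along the fingers, y is the line along which they close (so a half turn about z gives the same grasp; the last joint's range is limited). The gripper opens to 85 mm and grips with 20 to 120 N. Pads are 22 mm wide; open, the fingers measure 114 mm over their backs; the gripper's body (76 mm by 85 mm) begins 54 mm behind the grasp point. The pads swing forward as they close: fully open they stand 13 mm farther back than shut.
Start: joints at [1.113, 0.477, 0.022, 1.555, -0.011, 1.109, -0.083], TCP at [0.231, -0.634, 0.231] pointing down, gripper open.
Joint ranges: [-2.96, 2.96], [-0.34, 2.1], [-1.41, 1.46], [0.24, 2.44], [-1.37, 4.51], [0.17, 1.92], [-2.96, 2.96]. Speed limits (rad/s): [2.39, 2.39, 3.14, 3.14, 3.14, 3.14, 3.14].

## Interface

Orientations are given as a unit quaternion [w, x, y, z].
In Python, from station import bot, imaging gives the robot as it stands.
- The arm moves only by the tool move_arm, never from a script. Its argument "commands" is a list that holds one entry, the list of rows, each a list of 7 numbers: the shift along the tool's x, y, z in m, then the turn, a rotation vector about the tool's x, y, z in degrees, then the finger opening in m, from 0 to 0.0854. In form: [[[x, y, z, rx, ry, rz, grip], ...]]. A call has 1 to 20 rows; each row shifts and turns the commanded pose from where the row before left it, along the tool's axes as they then stand; what a row does not reach is not made up. A row lasts 1/8 s, in which the tool goes at most 62.5 mm and 10.7 degrees, less where a joint would pass 70% of its speed; a pose out of reach is approached as far as the arm can. A call is refused whole if a number of a shift passes 0.0625 or a number of a turn 10.7, either way. A call with a gripper value outside its range is refused whole. The fingers move at their own pace and stop on an object; "squeeze" is the grip in N (left out, the last holds). Time passes only in rows, so rows that do not move let the fingers close. It gives the time, the measured TCP pose, the force, the opening and the grip force at its end, in the units of the state.
- bot.get_obs(): the state, without advancing time (a new reading comes with each control period).
- imaging.read_camera(name): name is "side" or "top" or "wrist"; returns the picture (480x640x3 uint8, red, green, blue); there is no depth.
- imaging.calibration(name): a dict with "intrinsics" (3x3 intrinsics, pixels), "k1" (the pictures are not rectified: a ray, as slopes to the right and down, at radius r is drawn at 1 + k1 r^2 times it, then the intrinsics apply), "extrinsics" (4x4, takes a point from camera to world coordinates); the wrist camera has in their place "mount" (4x4, takes a point from camera to tool coordinates, whose origin is the TCP and whose axes are the flange's). Camera axes: x right, y down, z forward; pixel columns grow to the right and rows downward; lengths in m; the calibration is good to about 2 mm. A picture is of the moment at which its call begins: read the wrist's pose just before it. calibration takes no time and is no camera call.
- bot.hand_in(): hands the job in; it is judged then, once.
The state is a dict: "t": time; "q": joint angles; "joint_vel": joint speeds; "joint_torque": joint torques, N m; "eef_pos": TCP position; "tool_rot": TCP orientation; "contact_force": force on the tool from outside, world axes, zero at the start; "torque": the same for the moment, N m; "gripper_width": opening from 0.0 (shut) to 1.0 (fully open); "grasp_force": force on a finger pad.
Only numpy, scipy, OpenCV 4.12 (cv2) and the standard library are available. Lean on these libraries where they do the work, as an engineer would, in place of code of your own. Each camera call takes 0.05 s, during which the arm holds its last target. There are 200 camera calls.

## Working session

There is one attempt and no reset: what is moved stays moved. The work goes in short steps, Python scripts to look and compute and a tool call to move; the robot and the scene stay as the last step left them, time stands still between calls to the robot, and variables do not carry over. Pictures are saved under pics/ and viewed, at most 12 in all, crops included, and the job is handed in when it is done.

Besides the shell and the picture viewer there is one more tool, called after "Emit:" as name([rows], argument=value, ...), one row to a line, values as JSON. move_arm: Moves the arm, as the interface text tells. Its arguments: {"type":"object","properties":{"commands":{"type":"array","items":{"type":"array","items":{"type":"array","items":{"type":"number"}}}},"squeeze":{"type":"number"}},"required":["commands"]}

```bash
mkdir -p pics; ls; cat > h.py <<'E'
import numpy as np, cv2
from station import bot, imaging
from scipy.spatial.transform import Rotation as R
def tool():
    o=bot.get_obs(); q=o['tool_rot']; T=np.eye(4); T[:3,:3]=R.from_quat([q[1],q[2],q[3],q[0]]).as_matrix(); T[:3,3]=o['eef_pos']; return T
def ext(n,T=None):
    c=imaging.calibration(n); return np.array(c['extrinsics']) if n!='wrist' else T@np.array(c['mount'])
def rays(n,px,E):
    c=imaging.calibration(n);K=np.array(c['intrinsics']);k=c['k1']
    p=cv2.undistortPoints(np.array(px,float).reshape(-1,1,2),K,np.array([k,0,0,0,0.])).reshape(-1,2)
    d=np.c_[p,np.ones(len(p))]@E[:3,:3].T
    return E[:3,3],d/np.linalg.norm(d,axis=1)[:,None]
def onplane(n,px,z,E):
    o,d=rays(n,px,E); return o+d*((z-o[2])/d[:,2])[:,None]
def proj(n,P,E):
    c=imaging.calibration(n);K=np.array(c['intrinsics']);k=c['k1']
    I=np.linalg.inv(E); return cv2.projectPoints(np.array(P,float).reshape(-1,1,3),cv2.Rodrigues(I[:3,:3])[0],I[:3,3],K,np.array([k,0,0,0,0.]))[0].reshape(-1,2)
E
python3 - <<'E'
from h import *
o=bot.get_obs(); print({k:np.round(v,3).tolist() for k,v in o.items()})
for n in ['side','top']:
    im=imaging.read_camera(n); cv2.imwrite(f'pics/{n}0.png',im[:,:,::-1]); print(n,np.round(ext(n),3).tolist(),imaging.calibration(n)['k1'],np.array(imaging.calibration(n)['intrinsics']).tolist())
print(imaging.calibration('wrist'))
E
```

```text
pics
{'t': 0.0, 'q': [1.113, 0.478, 0.022, 1.556, -0.011, 1.109, -0.083], 'joint_vel': [0.001, -0.0, 0.001, -0.001, -0.001, -0.0, -0.001], 'joint_torque': [0.001, -59.645, 1.608, -28.119, 0.012, 0.009, -0.0], 'eef_pos': [0.231, -0.634, 0.23], 'tool_rot': [-0.001, 0.985, 0.174, -0.0], 'contact_force': [-0.306, -0.573, -0.45], 'torque': [-0.004, 0.015, 0.061], 'grasp_force': 0.0, 'gripper_width': 1.002}
side [[0.993, -0.07, 0.099, 0.387], [-0.121, -0.602, 0.789, -0.974], [0.005, -0.795, -0.606, 0.806], [0.0, 0.0, 0.0, 1.0]] -0.02707837073037222 [[542.2868017492045, 0.0, 314.13565990782473], [0.0, 542.2868017492045, 235.99142654744455], [0.0, 0.0, 1.0]]
top [[0.01, -0.997, 0.073, 0.422], [-1.0, -0.01, -0.006, 0.011], [0.007, -0.073, -0.997, 1.609], [0.0, 0.0, 0.0, 1.0]] -0.18051128796461097 [[568.8377222817921, 0.0, 314.99765734714003], [0.0, 568.8377222817921, 232.85478408497417], [0.0, 0.0, 1.0]]
{'intrinsics': array([[415.54744556,   0.        , 318.48604367],
       [  0.        , 415.54744556, 240.00726755],
       [  0.        ,   0.        ,   1.        ]]), 'k1': 0.0142602360055791, 'mount': array([[-8.80888626e-04, -9.62699838e-01, -2.70570223e-01,
         6.83734445e-02],
       [ 9.99999610e-01, -8.66260503e-04, -1.73483378e-04,
         8.10250422e-04],
       [-6.73718774e-05, -2.70570270e-01,  9.62700226e-01,
        -1.42189159e-01],
       [ 0.00000000e+00,  0.00000000e+00,  0.00000000e+00,
         1.00000000e+00]])}
```

View pics/top0.png

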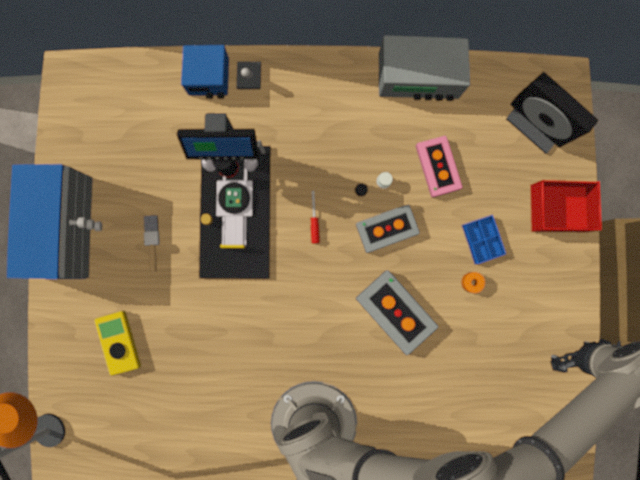

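View pics/side0.png

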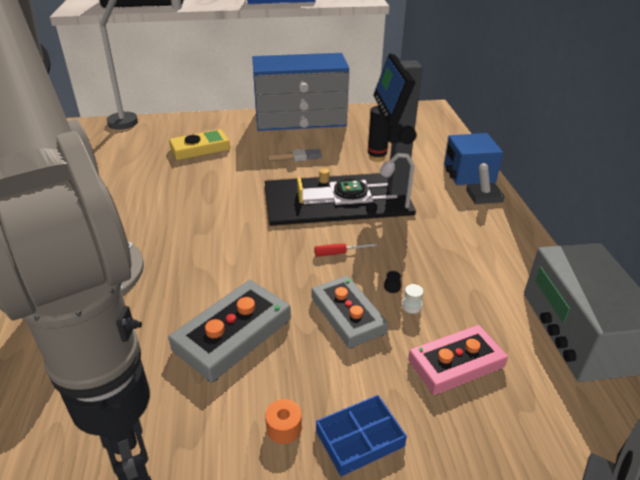

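The top view shows the pad meant (small grey) at about (388,229), with its orange keys near (379,231) and (399,226) and the red key near (389,228). The yellow bar is near (233,246) on the black plate, and the screwdriver near (315,225). The side view agrees: the keys are at (341,294) and (357,313), the bar at (300,190).

```bash
cat > m.py <<'E'
from h import *
def blobs(im,lo,hi,win,amin=6):
    x0,y0,x1,y1=win; hsv=cv2.cvtColor(np.ascontiguousarray(im[y0:y1,x0:x1]),cv2.COLOR_RGB2HSV)
    m=cv2.inRange(hsv,lo,hi); n,l,s,c=cv2.connectedComponentsWithStats(m)
    return [(s[i,4],c[i]+[x0,y0],(s[i,:4]+[x0,y0,0,0]).tolist(),np.argwhere(l==i)[:,::-1]+[x0,y0]) for i in range(1,n) if s[i,4]>=amin]
E
python3 - <<'E'
from m import *
np.set_printoptions(precision=4,suppress=True)
W={'top':dict(keys=(355,205,420,252),bar=(215,238,255,255)),'side':dict(keys=(310,278,390,345),bar=(292,172,312,208))}
for n in W:
    im=cv2.imread(f'pics/{n}0.png')[:,:,::-1];E=ext(n)
    for nm,lo,hi,w,z in [('orange',(6,150,120),(18,255,255),'keys',.045),('red',(0,150,100),(5,255,255),'keys',.039),('yellow',(19,110,100),(34,255,255),'bar',.060)]:
        for a,c,b,p in blobs(im,lo,hi,W[n][w]): print(n,nm,a,c,b,onplane(n,[c],z,E)[0])
    # black plate
    hsv=cv2.cvtColor(np.ascontiguousarray(im),cv2.COLOR_RGB2HSV)
    if n=='top':
        m=cv2.inRange(hsv,(0,0,0),(180,255,55)); m2=np.zeros_like(m); m2[215:290,190:282]=m[215:290,190:282]
        c=max(cv2.findContours(m2,0,2)[0],key=cv2.contourArea); h=cv2.convexHull(c).reshape(-1,2)
        for p in h: print(p,onplane(n,[p],.016,E)[0][:2])
E
python3 - <<'E'
import cv2
a=cv2.imread('pics/top0.png')[180:290,190:290];b=cv2.imread('pics/side0.png')[160:230,260:420]
a=cv2.resize(a,None,fx=4,fy=4,interpolation=2);b=cv2.resize(b,(400,440*0+175),interpolation=2)
import numpy as np
b=cv2.copyMakeBorder(b,0,a.shape[0]-b.shape[0],0,0,0)
cv2.imwrite('pics/c1.png',np.hstack([a,b]))
E
```

```text
top orange 93 [398.1075 223.8925] [393, 219, 11, 11] [ 0.5643 -0.2283  0.045 ]
top orange 94 [378.0532 231.1277] [373, 226, 11, 11] [ 0.5436 -0.1724  0.045 ]
top red 28 [387.7143 227.5   ] [385, 225, 6, 6] [ 0.5545 -0.2001  0.039 ]
top yellow 81 [231.5309 246.0988] [220, 244, 25, 5] [0.4972 0.2298 0.06  ]
[268 215] [0.5881 0.1346]
[268 276] [0.4167 0.132 ]
[267 277] [0.4139 0.1347]
[205 277] [0.4115 0.3096]
[201 276] [0.4141 0.3211]
[200 275] [0.4169 0.324 ]
[200 261] [0.4562 0.3248]
[201 224] [0.5608 0.3244]
[212 215] [0.5867 0.2935]
side orange 123 [340.8943 292.6911] [335, 287, 13, 12] [ 0.5428 -0.1778  0.045 ]
side orange 132 [355.9167 311.4015] [350, 306, 13, 12] [ 0.5635 -0.2339  0.045 ]
side red 35 [348.  303.2] [345, 301, 7, 6] [ 0.5533 -0.2035  0.039 ]
side yellow 103 [299.6699 187.9515] [297, 177, 6, 26] [0.497  0.2047 0.06  ]
```

View pics/c1.png

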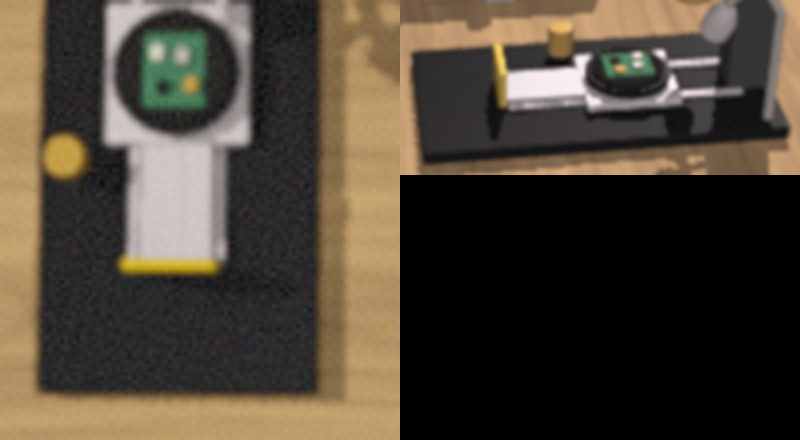

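The crop shows the bar across the slide at the near end, and the brass lens to the left of it at (65,155) in the crop, clear of the bar. Next I fly above the pad for a wrist look.

Emit:
move_arm([
  [[0.028,-0.0185,0.002,0,0,0,0.0854],[0.028,-0.0185,0.002,0,0,0,0.0854],[0.028,-0.0185,0.002,0,0,0,0.0854],[0.028,-0.0185,0.002,0,0,0,0.0854],[0.028,-0.0185,0.002,0,0,0,0.0854],[0.028,-0.0185,0.002,0,0,0,0.0854],[0.028,-0.0185,0.002,0,0,0,0.0854],[0.028,-0.0185,0.002,0,0,0,0.0854],[0.028,-0.0185,0.002,0,0,0,0.0854],[0.028,-0.0185,0.002,0,0,0,0.0854],[0.028,-0.0185,0.002,0,0,0,0.0854],[0.028,-0.0185,0.002,0,0,0,0.0854],[0.028,-0.0185,0.002,0,0,0,0.0854],[0.028,-0.0185,0.002,0,0,0,0.0854],[0.028,-0.0185,0.002,0,0,0,0.0854],[0.028,-0.0185,0.002,0,0,0,0.0854],[0,0,0,0,0,0,0.0854],[0,0,0,0,0,0,0.0854]],
])

```text
t: 2.35
eef_pos: [0.5501, -0.2032, 0.1989]
tool_rot: [0.0, 0.985, 0.174, -0.001]
contact_force: [-0.6, 0.2, -0.1]
gripper_width: 1.002
grasp_force: 0.0
```

```bash
python3 - <<'E'
from m import *
np.set_printoptions(precision=4,suppress=True)
T=tool(); im=imaging.read_camera('wrist'); cv2.imwrite('pics/w1.png',im[:,:,::-1]); E=ext('wrist',T)
print(T)
for nm,lo,hi,z in [('orange',(6,150,100),(18,255,255),.045),('red',(0,150,80),(5,255,255),.039)]:
    for a,c,b,p in blobs(im,lo,hi,(0,0,640,480),80): print(nm,a,c,b,onplane('wrist',[c],z,E)[0])
E
```

```text
[[ 0.9396  0.3423 -0.0011  0.5501]
 [ 0.3423 -0.9396 -0.0004 -0.2032]
 [-0.0011 -0.     -1.      0.1989]
 [ 0.      0.      0.      1.    ]]
orange 195 [627.3026   3.4154] [613, 0, 27, 9] [ 0.7486 -0.3393  0.045 ]
orange 1664 [613.5258  84.881 ] [589, 64, 50, 42] [ 0.7038 -0.3567  0.045 ]
orange 1102 [358.7659 213.7813] [341, 195, 37, 38] [ 0.5649 -0.2298  0.045 ]
orange 1084 [277.3459 214.6319] [259, 196, 37, 38] [ 0.5441 -0.1744  0.045 ]
orange 687 [226.8239 433.0393] [210, 420, 39, 30] [ 0.3498 -0.1941  0.045 ]
red 495 [621.6465  37.6323] [609, 26, 26, 24] [ 0.7328 -0.3499  0.039 ]
red 3707 [ 61.0413 123.1093] [38, 70, 47, 104] [ 0.5529 -0.0125  0.039 ]
red 310 [318.2452 213.1065] [309, 203, 20, 21] [ 0.5541 -0.2024  0.039 ]
```

View pics/w1.png

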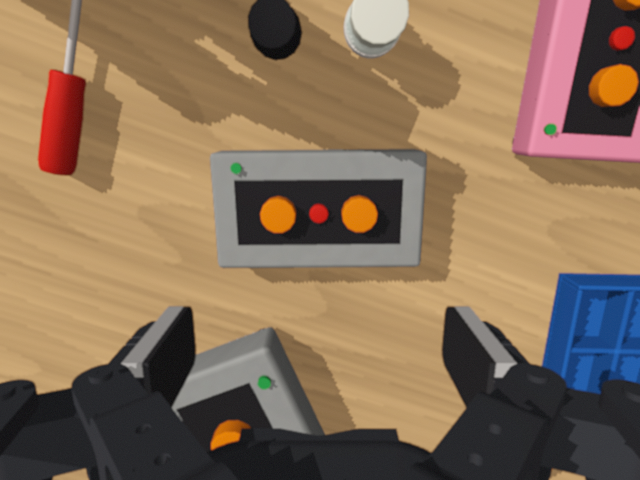

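The wrist view shows the pad squarely: keys at (277,215) and (359,214), red at (318,213). They come out 59 mm apart at the given height, which matches, and tool y already lies along the key row. Now over to the scope, with fingers shut and turned 70°.

Emit:
move_arm([
  [[0.0034,-0.0342,0,0,0,0,0],[0.0034,-0.0342,0,0,0,0,0],[0.0034,-0.0342,0,0,0,0,0],[0.0034,-0.0342,0,0,0,0,0],[0.0034,-0.0342,0,0,0,0,0],[0.0034,-0.0342,0,0,0,0,0],[0.0034,-0.0342,0,0,0,0,0],[0.0034,-0.0342,0,0,0,0,0],[0.0034,-0.0342,0,0,0,0,0],[0.0034,-0.0342,0,0,0,0,0],[0.0034,-0.0342,0,0,0,0,0],[0.0034,-0.0342,0,0,0,0,0],[0.0034,-0.0342,0,0,0,0,0],[0,0,0,0,0,-10,0],[0,0,0,0,0,-10,0],[0,0,0,0,0,-10,0],[0,0,0,0,0,-10,0],[0,0,0,0,0,-10,0],[0,0,0,0,0,-10,0],[0,0,0,0,0,-10,0]],
])

```text
t: 4.9
eef_pos: [0.4405, 0.2287, 0.1993]
tool_rot: [0.0, 0.706, 0.708, -0.0]
contact_force: [0.2, -0.3, 0.3]
gripper_width: 0.001
grasp_force: 0.0
```

```bash
python3 - <<'E'
from m import *
np.set_printoptions(precision=4,suppress=True)
T=tool(); im=imaging.read_camera('wrist'); cv2.imwrite('pics/w2.png',im[:,:,::-1]); E=ext('wrist',T)
print(T,bot.get_obs()['q'],bot.get_obs()['contact_force'])
for nm,lo,hi,z in [('yellow',(19,110,90),(34,255,255),.06)]:
    for a,c,b,p in blobs(im,lo,hi,(0,0,640,480),80):
        r=cv2.boxPoints(cv2.minAreaRect(p.astype(np.float32))); print(nm,a,c,b,onplane('wrist',[c],z,E)[0]); print(onplane('wrist',r,z,E))
E
```

```text
[[-0.0038  1.      0.0003  0.4405]
 [ 1.      0.0038 -0.0008  0.2287]
 [-0.0008  0.0003 -1.      0.1993]
 [ 0.      0.      0.      1.    ]] [-0.0648  0.2821 -0.6302  1.9746  0.2044  0.9474 -0.7859] [-0.5837 -0.7727  0.5241]
yellow 2027 [508.11   109.1367] [479, 87, 58, 44] [0.5624 0.3051 0.06  ]
[[0.5423 0.3184 0.06  ]
 [0.5783 0.3184 0.06  ]
 [0.5822 0.2921 0.06  ]
 [0.5452 0.2921 0.06  ]]
yellow 1779 [397.0281 218.344 ] [386, 170, 24, 98] [0.495  0.2329 0.06  ]
[[0.4885 0.1974 0.06  ]
 [0.4872 0.2663 0.06  ]
 [0.5014 0.2659 0.06  ]
 [0.5037 0.197  0.06  ]]
yellow 181 [567.9724 233.4475] [560, 228, 17, 12] [0.6146 0.2224 0.06  ]
[[0.6084 0.2263 0.06  ]
 [0.6195 0.2263 0.06  ]
 [0.6208 0.2184 0.06  ]
 [0.6097 0.2184 0.06  ]]
```

View pics/w2.png

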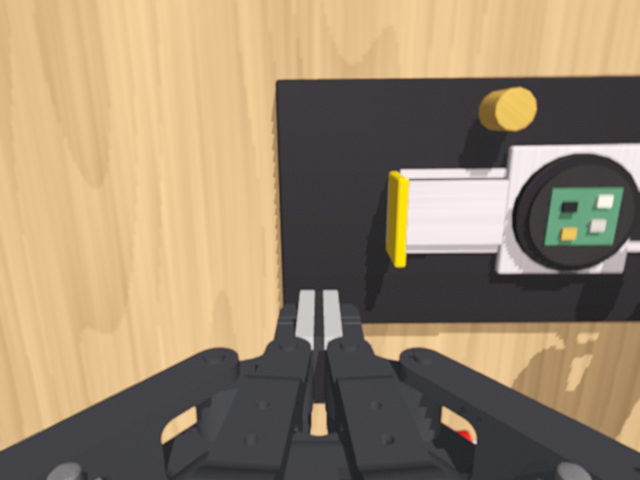

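The wrist view shows the bar at (397,218), centre about y=0.232, with its near face at about x=0.494. The fingers are over the plate edge at (320,300), clear of everything. I lower to z≈0.034, then push with force checks.

Emit:
move_arm([
  [[0.002,0,0.04,0,0,0,0],[0,0,0.04,0,0,0,0],[0,0,0.04,0,0,0,0],[0,0,0.03,0,0,0,0],[0,0,0.015,0,0,0,0],[0,0.01,0,0,0,0,0],[0,0.01,0,0,0,0,0],[0,0.01,0,0,0,0,0],[0,0.005,0,0,0,0,0],[0,0.005,0,0,0,0,0],[0,0.005,0,0,0,0,0],[0,0,0,0,0,0,0]],
])

```text
t: 6.45
eef_pos: [0.4851, 0.2324, 0.0343]
tool_rot: [0.0, 0.707, 0.707, 0.0]
contact_force: [-0.8, -0.5, -0.2]
gripper_width: 0.002
grasp_force: 0.0
```

Emit:
move_arm([
  [[0,0.005,0,0,0,0,0],[0,0.005,0,0,0,0,0],[0,0.005,0,0,0,0,0],[0,0.005,0,0,0,0,0],[0,0.005,0,0,0,0,0],[0,0.005,0,0,0,0,0]],
])

```text
t: 7.2
eef_pos: [0.5152, 0.2325, 0.0342]
tool_rot: [-0.0, 0.707, 0.707, 0.0]
contact_force: [-1.7, 0.9, -0.6]
gripper_width: 0.002
grasp_force: 1.1
```

```bash
python3 - <<'E'
from m import *
T=tool(); a=imaging.read_camera('wrist')[:,:,::-1]; b=imaging.read_camera('side')[130:250,240:440,::-1]
cv2.imwrite('pics/w3.png',np.hstack([cv2.resize(a,(400,300)),cv2.resize(b,(400,300)[:1]+(300,) if False else (400,300))]))
o=bot.get_obs();print(o['eef_pos'],o['contact_force'])
E
```

```text
[0.51590703 0.23228707 0.0343645 ] [ 0.414973   -0.20643527 -0.34201361]
```

View pics/w3.png

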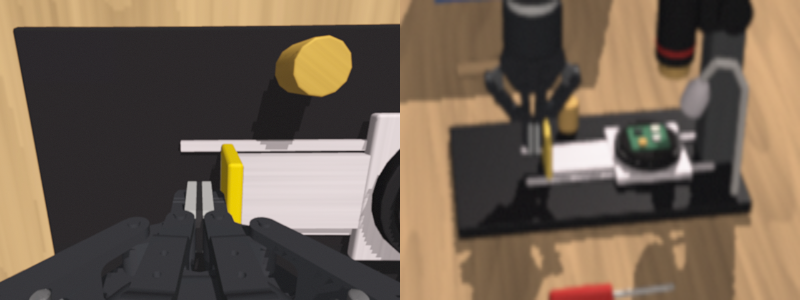

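The slide moves: the bar is against the fingers at (228,185) in the wrist half, and the side half agrees. I continue, gently near the stop.

Emit:
move_arm([
  [[0,0.005,0,0,0,0,0],[0,0.005,0,0,0,0,0],[0,0.005,0,0,0,0,0],[0,0.005,0,0,0,0,0],[0,0.003,0,0,0,0,0],[0,0.003,0,0,0,0,0],[0,0.002,0,0,0,0,0]],
])

```text
t: 8.18
eef_pos: [0.5431, 0.2324, 0.0343]
tool_rot: [0.0, 0.707, 0.707, 0.0]
contact_force: [-2.2, -0.1, 0.8]
gripper_width: 0.001
grasp_force: 1.0
```

Emit:
move_arm([
  [[0,0.002,0,0,0,0,0],[0,0.002,0,0,0,0,0],[0,0.002,0,0,0,0,0],[0,0.002,0,0,0,0,0]],
])

```text
t: 8.68
eef_pos: [0.5452, 0.2323, 0.0341]
tool_rot: [-0.002, 0.706, 0.708, -0.005]
contact_force: [-22.9, -3.0, 19.7]
gripper_width: 0.001
grasp_force: 11.7
```

Hard contact at x=0.545, close to where the stop was expected. I back off, rise, and check.

Emit:
move_arm([
  [[0,-0.006,0,0,0,0,0],[0,-0.02,0,0,0,0,0],[0,-0.03,0,0,0,0,0],[0,-0.03,0,0,0,0,0],[0,0,-0.04,0,0,0,0],[0,0,-0.04,0,0,0,0],[0,0,-0.04,0,0,0,0],[0,0,-0.04,0,0,0,0],[0,0,0,0,0,0,0]],
])

```text
t: 9.8
eef_pos: [0.4676, 0.2334, 0.1977]
tool_rot: [0.002, 0.707, 0.707, 0.004]
contact_force: [0.1, -0.4, -0.6]
gripper_width: -0.001
grasp_force: 0.0
```

```bash
python3 - <<'E'
from m import *
np.set_printoptions(precision=4,suppress=True)
T=tool(); a=imaging.read_camera('wrist'); E=ext('wrist',T); b=imaging.read_camera('side')
for _,c,bb,p in blobs(a,(19,110,90),(34,255,255),(0,0,640,480),300): print(c,bb,onplane('wrist',[c],.06,E)[0],onplane('wrist',cv2.boxPoints(cv2.minAreaRect(p.astype(np.float32))),.06,E)[:,:2].tolist())
for _,c,bb,p in blobs(b,(19,110,90),(34,255,255),(292,150,420,215)): print('side',c,bb,onplane('side',[c],.039,ext('side'))[0])
cv2.imwrite('pics/w4.png',np.hstack([cv2.resize(np.ascontiguousarray(a[:,:,::-1]),(400,300)),cv2.resize(np.ascontiguousarray(b[130:250,240:440,::-1]),(400,300))]))
o=bot.get_obs();print(o['t'],o['eef_pos'],o['contact_force'],o['q'])
E
```

```text
[467.1668 117.491 ] [441, 96, 53, 44] [0.5649 0.3047 0.06  ] [[0.5469361224650487, 0.3179165883934155], [0.5800804076516675, 0.3177871604214062], [0.5831426093415174, 0.2911711356719529], [0.5490784605439805, 0.2912984881116291]]
[444.9815 225.1869] [430, 179, 32, 96] [0.5564 0.2332 0.06  ] [[0.5473762523920498, 0.19796377164650447], [0.5460793778464583, 0.26552442658004327], [0.5649645601563288, 0.2644475665064853], [0.5674931665779123, 0.19674870300612357]]
side [324.8 170.3] [323, 169, 5, 3] [0.5786 0.321  0.039 ]
side [323.5772 184.8049] [320, 174, 8, 26] [0.565  0.2462 0.039 ]
9.9 [0.4656 0.2319 0.1945] [ 0.7862 -0.5195 -0.3187] [-0.0596  0.3287 -0.6279  1.929   0.2357  0.9552 -0.7992]
```

View pics/w4.png

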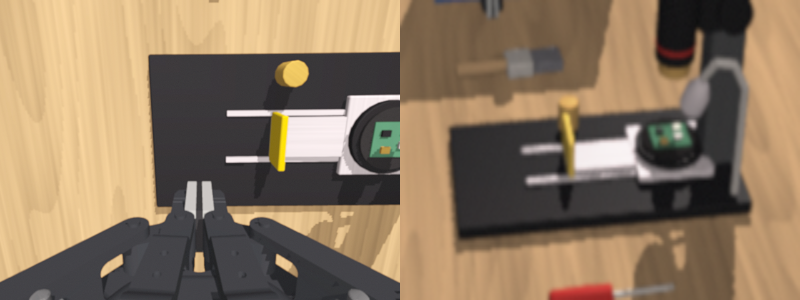

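The bar sits at (280,142) in the wrist half, 61 mm or more further on. The dish is under the lens in the side half, and the brass lens and screwdriver are unmoved. The slide is home. Back to the pad with yaw 20° and the fingers opening to 48 mm, so each tip centre is about 30 mm out.

Emit:
move_arm([
  [[0,0,0,0,0,10,0],[0,0,0,0,0,10,0],[0,0,0,0,0,10,0],[0,0,0,0,0,10,0],[0,0,0,0,0,10,0],[0,0,0,0,0,10,0],[0,0,0,0,0,10,0.048],[-0.005,0.0337,0,0,0,0,0.048],[-0.005,0.0337,0,0,0,0,0.048],[-0.005,0.0337,0,0,0,0,0.048],[-0.005,0.0337,0,0,0,0,0.048],[-0.005,0.0337,0,0,0,0,0.048],[-0.005,0.0337,0,0,0,0,0.048],[-0.005,0.0337,0,0,0,0,0.048],[-0.005,0.0337,0,0,0,0,0.048],[-0.005,0.0337,0,0,0,0,0.048],[-0.005,0.0337,0,0,0,0,0.048],[-0.005,0.0337,0,0,0,0,0.048],[-0.005,0.0337,0,0,0,0,0.048],[-0.005,0.0337,0,0,0,0,0.048]],
])

```text
t: 12.4
eef_pos: [0.5533, -0.2028, 0.1925]
tool_rot: [-0.0, 0.985, 0.174, -0.001]
contact_force: [0.2, -0.6, 0.6]
gripper_width: 0.562
grasp_force: 0.0
```

Emit:
move_arm([
  [[0,0,0.03,0,0,0,0.048],[0,0,0.03,0,0,0,0.048],[0,0,0,0,0,0,0.048],[0,0,0,0,0,0,0.048]],
])

```text
t: 12.9
eef_pos: [0.5542, -0.2016, 0.1345]
tool_rot: [0.0, 0.985, 0.174, -0.0]
contact_force: [0.2, -0.3, 0.6]
gripper_width: 0.564
grasp_force: 0.0
```

```bash
cat > k.py <<'E'
from m import *
import sys
np.set_printoptions(precision=4,suppress=True)
T=tool(); im=imaging.read_camera('wrist'); cv2.imwrite(f'pics/{sys.argv[1]}.png',im[:,:,::-1]); E=ext('wrist',T)
o=bot.get_obs();print(T,o['t'],o['gripper_width'],o['contact_force'])
I=np.linalg.inv(T)
for nm,lo,hi,z in [('orange',(6,150,80),(18,255,255),.045),('red',(0,150,60),(5,255,255),.039)]:
    for a,c,b,p in blobs(im,lo,hi,(120,0,520,480),150):
        P=onplane('wrist',[c],z,E)[0]; print(nm,a,c,b,P,'tool',(I@np.r_[P,1])[:3])
E
python3 k.py w5
```

```text
[[ 0.9394  0.3428 -0.0001  0.5542]
 [ 0.3428 -0.9394 -0.0002 -0.2016]
 [-0.0002  0.0001 -1.      0.1345]
 [ 0.      0.      0.      1.    ]] 12.95 0.5645517143284665 [ 0.6728  0.4541 -0.1895]
orange 1734 [267.7422 244.8593] [245, 221, 46, 48] [ 0.5447 -0.1745  0.045 ] tool [ 0.0004 -0.0287  0.0895]
orange 1734 [369.0606 244.1027] [346, 220, 47, 48] [ 0.5653 -0.2297  0.045 ] tool [0.0008 0.0301 0.0895]
red 469 [318.4136 242.7655] [307, 231, 24, 25] [ 0.5543 -0.2023  0.039 ] tool [-0.0001  0.0007  0.0955]
```

View pics/w5.png

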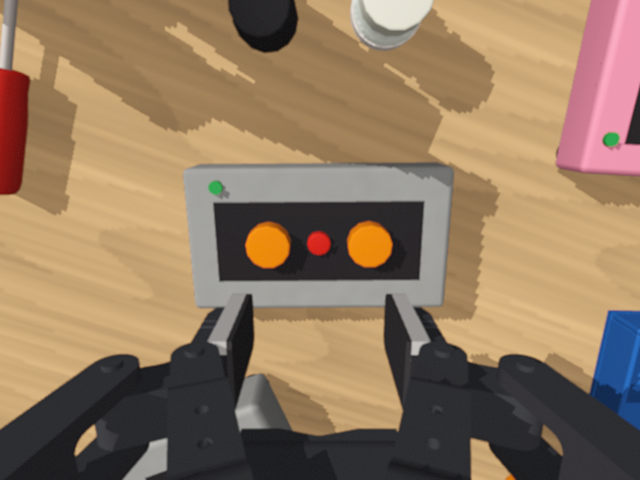

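Keys at (268,245) and (369,244) lie at tool y −28.7 and +30.1 mm, x≈0. The tips are at ±25–32 mm, so they land inside both keys and well clear of the red one. Descending.

Emit:
move_arm([
  [[0.0005,0.0008,0.03,0,0,0,0.05],[0,0,0.03,0,0,0,0.05],[0,0,0.018,0,0,0,0.05],[0,0,0,0,0,0,0.05],[0,0,0,0,0,0,0.05]],
])

```text
t: 13.58
eef_pos: [0.5557, -0.2024, 0.0575]
tool_rot: [0.0, 0.985, 0.174, 0.001]
contact_force: [0.3, 0.8, -0.4]
gripper_width: 0.587
grasp_force: 0.0
```

```bash
python3 k.py w6
```

```text
[[ 0.9394  0.3427  0.0019  0.5557]
 [ 0.3427 -0.9394 -0.0006 -0.2024]
 [ 0.0016  0.0012 -1.      0.0575]
 [ 0.      0.      0.      1.    ]] 13.625 0.5844936499852138 [0.1691 0.8537 0.4487]
orange 2505 [383.1561 293.7154] [355, 265, 68, 68] [ 0.5672 -0.2266  0.045 ] tool [0.0025 0.0267 0.0126]
orange 2354 [248.1172 293.3118] [210, 266, 67, 67] [ 0.5489 -0.1757  0.045 ] tool [ 0.0027 -0.0274  0.0125]
red 934 [315.3833 295.7206] [299, 279, 34, 35] [ 0.5547 -0.2022  0.039 ] tool [-0.001  -0.0005  0.0185]
```

View pics/w6.png

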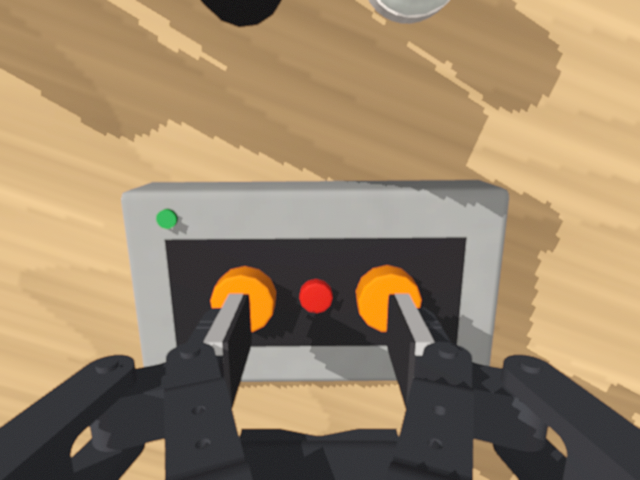

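Both tips are over their keys: left tip (235,297) on key (243,297), right tip (400,297) on key (388,297), with the red key clear between them at (316,296). I go down in small steps, watching force.

Emit:
move_arm([
  [[0,0,0.002,0,0,0,0.05],[0,0,0.002,0,0,0,0.05],[0,0,0.002,0,0,0,0.05],[0,0,0.002,0,0,0,0.05],[0,0,0,0,0,0,0.05]],
])

```text
t: 14.25
eef_pos: [0.5546, -0.2021, 0.048]
tool_rot: [-0.0, 0.985, 0.174, -0.0]
contact_force: [0.1, -0.4, -0.2]
gripper_width: 0.585
grasp_force: 0.0
```

Emit:
move_arm([
  [[0,0,0.002,0,0,0,0.05],[0,0,0.002,0,0,0,0.05],[0,0,0.002,0,0,0,0.05],[0,0,0,0,0,0,0.05]],
])

```text
t: 14.75
eef_pos: [0.5547, -0.2021, 0.0422]
tool_rot: [-0.0, 0.985, 0.174, -0.0]
contact_force: [-1.1, 0.3, 1.2]
gripper_width: 0.587
grasp_force: 0.0
```

Emit:
move_arm([
  [[0,0,0.002,0,0,0,0.05],[0,0,0.002,0,0,0,0.05],[0,0,0,0,0,0,0.05]],
])

```text
t: 15.12
eef_pos: [0.5548, -0.2021, 0.0384]
tool_rot: [0.0, 0.985, 0.174, 0.0]
contact_force: [-0.2, 1.0, 3.5]
gripper_width: 0.588
grasp_force: 1.9
```

Emit:
move_arm([
  [[0,0,0.002,0,0,0,0.05],[0,0,0,0,0,0,0.05]],
])

```text
t: 15.38
eef_pos: [0.5549, -0.2022, 0.0364]
tool_rot: [0.0, 0.985, 0.174, 0.0]
contact_force: [-0.5, 0.5, 4.5]
gripper_width: 0.585
grasp_force: 2.6
```

Emit:
move_arm([
  [[0,0,0.002,0,0,0,0.05],[0,0,0.002,0,0,0,0.05],[0,0,0,0,0,0,0.05]],
])

```text
t: 15.75
eef_pos: [0.5549, -0.2022, 0.0355]
tool_rot: [0.0, 0.985, 0.174, 0.0]
contact_force: [-10.0, 3.0, 34.1]
gripper_width: 0.587
grasp_force: 16.8
```

Bottomed firmly. I ease off a little (keys stay down) and hold about 3 s.

Emit:
move_arm([
  [[0,0,-0.001,0,0,0,0.05],[0,0,0,0,0,0,0.05],[0,0,0,0,0,0,0.05],[0,0,0,0,0,0,0.05]],
])

```text
t: 16.25
eef_pos: [0.5549, -0.2022, 0.0357]
tool_rot: [0.0, 0.985, 0.174, 0.0]
contact_force: [-8.7, 2.6, 26.0]
gripper_width: 0.583
grasp_force: 12.7
```

```bash
python3 k.py w7; python3 -c "
from h import *
print(bot.get_obs()['torque'])"
```

```text
[[ 0.9395  0.3425  0.0003  0.5549]
 [ 0.3425 -0.9395 -0.0005 -0.2022]
 [ 0.0001  0.0006 -1.      0.0357]
 [ 0.      0.      0.      1.    ]] 16.3 0.5855150206160343 [-8.4501  3.5035 26.2144]
orange 1425 [249.0961 311.0386] [200, 283, 72, 66] [ 0.5519 -0.1784  0.045 ] tool [ 0.0054 -0.0234 -0.0094]
orange 927 [393.9471 304.3722] [361, 282, 71, 67] [ 0.5715 -0.2248  0.045 ] tool [ 0.0078  0.0269 -0.0093]
red 1202 [316.3303 317.2213] [297, 298, 39, 40] [ 0.5549 -0.2022  0.039 ] tool [-0.     -0.     -0.0033]
[ 5.87049902e-01  1.88934714e+00 -1.21120140e-03]
```

View pics/w7.png

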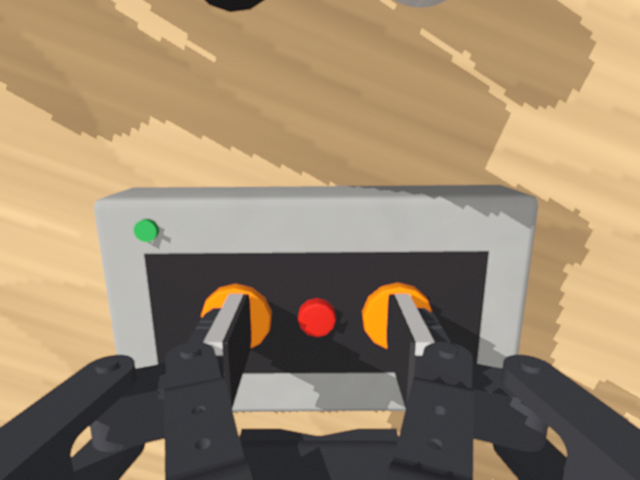

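Both tips press squarely on the keys at (235,315) and (398,315), with the red key untouched at (316,317) and the pad unmoved. Once the sideways force is accounted for, the moment is balanced, so both keys bear about 13 N. Holding.

Emit:
move_arm([
  [[0,0,0,0,0,0,0.05],[0,0,0,0,0,0,0.05],[0,0,0,0,0,0,0.05],[0,0,0,0,0,0,0.05],[0,0,0,0,0,0,0.05],[0,0,0,0,0,0,0.05],[0,0,0,0,0,0,0.05],[0,0,0,0,0,0,0.05],[0,0,0,0,0,0,0.05],[0,0,0,0,0,0,0.05],[0,0,0,0,0,0,0.05],[0,0,0,0,0,0,0.05],[0,0,0,0,0,0,0.05],[0,0,0,0,0,0,0.05],[0,0,0,0,0,0,0.05],[0,0,0,0,0,0,0.05],[0,0,0,0,0,0,0.05],[0,0,0,0,0,0,0.05],[0,0,0,0,0,0,0.05],[0,0,0,0,0,0,0.05]],
])

```text
t: 18.8
eef_pos: [0.5549, -0.2022, 0.0357]
tool_rot: [0.0, 0.985, 0.174, 0.0]
contact_force: [-9.0, 2.2, 25.5]
gripper_width: 0.583
grasp_force: 12.7
```

Emit:
move_arm([
  [[0,0,0,0,0,0,0.05],[0,0,-0.003,0,0,0,0.05],[0,0,-0.005,0,0,0,0.05],[0,0,-0.01,0,0,0,0.05],[0,0,-0.02,0,0,0,0.05],[0,0,-0.03,0,0,0,0.05],[0,0,-0.03,0,0,0,0.05],[0,0,-0.03,0,0,0,0.05],[0,0,0,0,0,0,0.05],[0,0,0,0,0,0,0.05],[0,0,0,0,0,0,0.05]],
])

```text
t: 20.18
eef_pos: [0.5539, -0.2019, 0.1601]
tool_rot: [-0.0, 0.985, 0.174, -0.001]
contact_force: [0.5, 0.1, 0.7]
gripper_width: 0.584
grasp_force: 0.0
```

```bash
python3 k.py w8; python3 - <<'E'
from m import *
a=imaging.read_camera('side'); b=imaging.read_camera('top')
for n,im,w,z in [('side',a,(292,150,420,215),.039),('top',b,(215,200,255,260),.06)]:
    for _,c,bb,p in blobs(im,(19,110,90),(34,255,255),w): print(n,c,bb,onplane(n,[c],z,ext(n))[0])
cv2.imwrite('pics/f.png',np.hstack([cv2.resize(np.ascontiguousarray(a[:,:,::-1]),(400,300)),cv2.resize(np.ascontiguousarray(b[150:300,180:380,::-1]),(400,300))]))
E
```

```text
[[ 0.9394  0.3428 -0.0021  0.5539]
 [ 0.3428 -0.9394  0.0006 -0.2019]
 [-0.0018 -0.0013 -1.      0.1601]
 [ 0.      0.      0.      1.    ]] 20.225 0.586746359794907 [ 0.0218  1.2585 -0.2719]
orange 1434 [272.1681 232.8968] [251, 211, 42, 44] [ 0.5446 -0.1744  0.045 ] tool [ 0.0008 -0.0289  0.1151]
orange 1442 [364.3981 232.242 ] [344, 211, 42, 43] [ 0.5652 -0.2297  0.045 ] tool [0.0012 0.0301 0.115 ]
orange 550 [499.1055 468.9   ] [487, 451, 32, 29] [ 0.4281 -0.3935  0.045 ] tool [-0.1837  0.137   0.1152]
red 398 [318.3693 231.3015] [308, 220, 22, 23] [ 0.5542 -0.2024  0.039 ] tool [0.0003 0.0007 0.1211]
side [324.91666667 170.25      ] [323, 169, 5, 3] [0.57898911 0.32127439 0.039     ]
side [323.59166667 184.975     ] [320, 174, 8, 26] [0.56492563 0.24532313 0.039     ]
top [231.54761905 223.07142857] [220, 220, 25, 6] [0.56037481 0.23107708 0.06      ]
```

View pics/f.png

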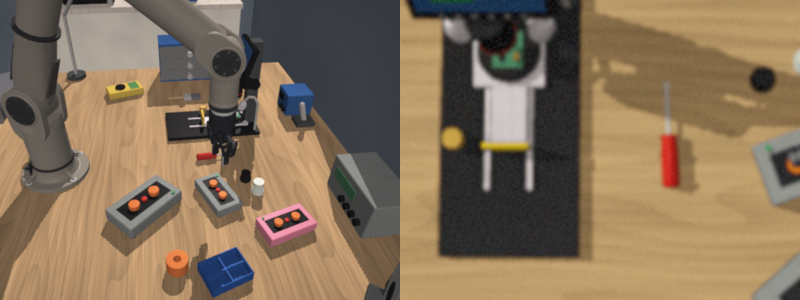

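The side half shows the pad, jar, loupe, tray and spool unmoved, with both orange keys up again. The top half shows the bar at (505,146), pushed in, with the screwdriver and brass lens in place. One more check: bar position against the plate's ends, using the far plate edge too.

```bash
python3 - <<'E'
from m import *
np.set_printoptions(precision=4,suppress=True)
im=cv2.imread('pics/top0.png')[:,:,::-1];E=ext('top')
g=cv2.cvtColor(np.ascontiguousarray(im),cv2.COLOR_RGB2GRAY).astype(int)
print('col 266 rows far',g[138:156,266], 'near',g[268:284,266],g[268:284,215])
for p in [(266,147),(266,277.5),(215,277.5)]: print(p,onplane('top',[p],.016,E)[0])
s=cv2.imread('pics/side0.png')[:,:,::-1]
for p in [(277,221),(413,214),(266,178)]: print('side',p,onplane('side',[p],.016 if p[1]<200 else .016,ext('side'))[0])
t=imaging.read_camera('side'); hsv=cv2.cvtColor(np.ascontiguousarray(t),cv2.COLOR_RGB2HSV)
for n,i in(('before',s),('after',t)):
    for _,c,bb,p in blobs(i,(65,90,60),(90,255,255),(320,170,400,210)): print(n,'green',c,bb,onplane('side',[c],.035,ext('side'))[0])
cv2.imwrite('pics/g.png',cv2.resize(np.ascontiguousarray(np.vstack([s[160:230,255:425],t[160:230,255:425]])[:,:,::-1]),(680,560),interpolation=2))
E
```

```text
col 266 rows far [146 144 147 150 152 158 151 129  81  40  34  35  37  33  35  27  29  20] near [ 45  40  40  44  45  49  46  44  42  46  66 109 133 154 163 162] [ 44  42  36  43  44  51  32  40  38  46  78 116 146 160 160 163]
(266, 147) [0.7833 0.144  0.016 ]
(266, 277.5) [0.4125 0.1375 0.016 ]
(215, 277.5) [0.4105 0.2812 0.016 ]
side (277, 221) [0.432  0.1274 0.016 ]
side (413, 214) [0.7777 0.1183 0.016 ]
side (266, 178) [0.4152 0.3366 0.016 ]
```

View pics/g.png

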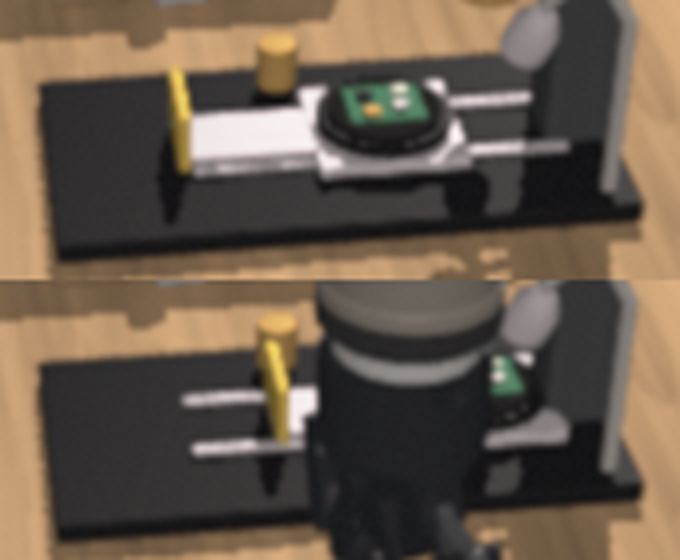

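The crop shows the slide's front plate, which stopped short of the rail end at (570,147) before, now right at it (570,430). The bar face is at about +8 mm on the scope, against about +10 expected when home. All is consistent, so I hand in.

```bash
python3 -c "
from station import bot
print(bot.hand_in())"
```

```text
the job is handed in; nothing more can be done
None
```

I pushed the slide home against its stop, then pressed both orange keys fully down together for about 3 s and let them come back up; the red key, pad and loose items were left alone, and the job was handed in at about 20 s.

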